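# Close the tube cooler with its teal cover

### The job

Close the open tube cooler with the long teal cover: tilt it to get one end in under the grey lip, then level it so that it lies flat, fully down on the floor of the well, and let go. Leave the shorter orange cover where it is.

Things in the scene. Friction and masses are not known exactly. Their poses are not given: they have to be found in the camera images.
- cover_grip (a point): Long teal cover: flat plate 132 (x) x 90 (y) x 6 mm, 110-200 g, lying flat. Upright black handle block amid its top, 40 (x) x 16 (y) mm, from 6 to 44 mm above the plate's underside. This point: on the handle's axis, 30 mm above the underside, a good height to grip across the 16 mm. x along the plate, z up. Both ends alike; either may go under the lip.
- well (a point): Centre of the well's flat floor, 40 mm above the bench, in the fixed cream cooler (208 x 150 mm). Well: x -74 to 74 mm, y -54 to 54. Grey lip over its -x end (robot side), x -74 to -46: underside 16, top 21 mm above floor. Wall at +x end 13 mm high, side walls 8. Opening 120 mm: the cover enters with the lip end 10-18 degrees down, moves to -x, is levelled; it then has 16 mm play in x, 18 in y.
- spare_grip (a point): A shorter orange cover that belongs to another unit: plate 106 (x) x 90 (y) x 6 mm with the same black handle; the point is on the handle's axis 30 mm above the plate's underside. Bystander: not to be used or moved.
There are look-alikes about, which are no part of the job. Leave any blue look-alike of the part that bears cover_grip alone.

How it is judged:
By the outcome, as a careful person would: the job done as asked, in the order asked, and still so for the second after the job is handed in, with the robot touching nothing.
It also fails if it takes over 42 s, if anything falls off the work surface, if the arm or the gripper's body presses on something with over 40 N, if the wrist force passes 120 N, or if a joint passes its speed limit or range.

### The arm

A 6-joint arm with a two-finger parallel gripper is mounted at the origin on the work surface. World frame = base frame: x ahead of the robot, y to its left, z up, the work surface at z = 0. Lengths are in m, angles in rad, forces in N, time in s.
With the tool pointing down it reaches from about 0.3 to 0.775 m from the base axis. Payload 14.6 kg.
Tool frame: the origin (TCP) lies on the front face of the gripper's body, between the roots of the fingers; the fingertips stand 97 mm ahead of it and the grasp point (between the pads) lies 78 mm ahead of it; z points along the fingers, x is the direction in which the jaws open and shut, and the axes are right-handed (so a half turn about z gives the same grasp; the last joint's range is limited). The gripper opens to 94 mm and grips with 3 to 60 N. Pads are 16 mm wide; open, the fingers measure 119 mm over their backs; the gripper's body (75 mm by 177 mm) begins 78 mm behind the grasp point.
Start: joints at [-1.323, 0.3, 1.521, -0, 1.321, -0.067], TCP at [0.17, -0.523, 0.303] pointing down, gripper open.
Joint ranges: [-3.03, 3.03], [-0.79, 2.21], [0.23, 2.52], [-1.04, 4.18], [0, 3.07], [-2.55, 2.55]. Speed limits (rad/s): [2.22, 2.22, 2.57, 3.14, 3.14, 3.14].

### API

Orientations are given as [roll, pitch, yaw] about the fixed x, y, z axes, in that order (R = Rz(yaw) Ry(pitch) Rx(roll)).
In Python, from station import sensors, camera, ctrl gives the robot as it stands.
- The arm moves only by the tool move_arm, never from a script. Its argument "rows" is text: rows parted by semicolons, each of 6 numbers parted by spaces: the shift along the tool's x, y, z in mm, then the turn, a rotation vector about the tool's x, y, z in rad. In form: x y z wx wy wz; .... A call has 1 to 20 rows; each row shifts and turns the pose as measured when the row begins, along the tool's axes as they then stand; what a row does not reach is not made up. A row lasts 1/8 s, in which the tool goes at most 62.5 mm and 10.7 degrees, less where a joint would pass 70% of its speed; a pose out of reach is approached as far as the arm can. A call with a gripper value outside its range is refused whole. "grip" is the opening, from -1 (shut) to 1 (fully open), set as the call begins (left out, the last holds). The fingers move at their own pace and stop on an object; "newtons" is the grip in N (left out, the last holds). Time passes only in rows, so rows that do not move let the fingers close. It gives the time, the measured TCP pose, the force and the opening at its end, in the units of the state.
- sensors.get_obs(): the state, without advancing time (a new reading comes with each control period).
- camera(name): name is "scene" or "top"; returns a dict with "color" (400x640x3 uint8, blue, green, red), "z_map" (400x640 float32, m along the optical axis (not along the pixel's ray), 0 where there is no reading), "mtx" (3x3 intrinsics, pixels), "distortion" ([k1, k2, p1, p2, k3] as OpenCV has them; the pictures are not rectified), "position" and "attitude" of the camera in the world. Camera axes: x right, y down, z forward; pixel columns grow to the right and rows downward; lengths in m; the calibration is good to about 2 mm. A picture is of the moment at which its call begins.
- ctrl.hand_in(): hands the job in, once; it reports no verdict.
The state is a dict: "time_s": time; "qpos": joint angles; "joint_vel": joint speeds; "tau": joint torques, N m; "ee_pos": TCP position; "eef_rot": TCP orientation; "force": force on the tool from outside, world axes, zero at the start; "moment": the same for the moment, N m; "grip_width": finger opening in m.
Only numpy, scipy, OpenCV 4.12 (cv2) and the standard library are available. Lean on these libraries where they do the work, as an engineer would, in place of code of your own. Each camera call takes 0.05 s, during which the arm holds its last target.

## Working session

There is one attempt and no reset: what is moved stays moved. The work goes in short steps, Python scripts to look and compute and a tool call to move; the robot and the scene stay as the last step left them, time stands still between calls to the robot, and variables do not carry over. Pictures are saved under pics/ and viewed, and the job is handed in when it is done.

Besides the shell and the picture viewer there is one more tool, called after ">>>" as name(argument=value, ...), one argument or row to a line, values as JSON. move_arm: Moves the arm, as the interface text tells. Its arguments: {"type":"object","properties":{"rows":{"type":"string"},"grip":{"type":"number"},"newtons":{"type":"number"}},"required":["rows"]}

```bash
mkdir -p pics; ls
python3 - <<'E'
from station import sensors, camera, ctrl
import cv2,numpy as np,pickle
for n in ("scene","top"):
    c=camera(n); cv2.imwrite(f"pics/{n}0.png",c["color"]); pickle.dump(c,open(f"{n}0.pkl","wb"))
    print(n,c["mtx"],c["distortion"],c["position"],c["attitude"])
print(sensors.get_obs())
E
```

```text
pics
scene [[479.38854723   0.         317.15524093]
 [  0.         479.38854723 199.84617004]
 [  0.           0.           1.        ]] [0.00704651 0.         0.         0.         0.        ] [1.12482795 0.64879309 0.87128055] [-2.26798629  0.00825603  2.43627276]
top [[394.03970095   0.         324.82968451]
 [  0.         394.03970095 209.37285792]
 [  0.           0.           1.        ]] [-0.01896193  0.          0.          0.          0.        ] [ 0.45221884 -0.06627265  1.02134369] [-3.09016551 -0.00707708 -1.5545511 ]
{'time_s': 0.1, 'qpos': array([-1.32263718e+00,  3.00386291e-01,  1.52154123e+00,  3.17677683e-05,
        1.32067515e+00, -6.66069911e-02]), 'joint_vel': array([-0.00023901, -0.00203144, -0.00313855, -0.00037584,  0.00139258,
        0.00016697]), 'tau': array([ 1.83628421e-03, -5.32640791e+01, -3.53283477e+01,  7.08981883e-02,
        2.34522385e-02, -4.65933510e-05]), 'ee_pos': array([ 0.17024094, -0.52284226,  0.30214965]), 'eef_rot': array([-3.14149473e+00,  1.00573078e-03, -1.25603801e+00]), 'force': array([-0.07833824,  0.16438373, -0.43679941]), 'moment': array([ 0.01315211, -0.01864235,  0.01171746]), 'grip_width': 0.09423176581720974}
```

View pics/scene0.png

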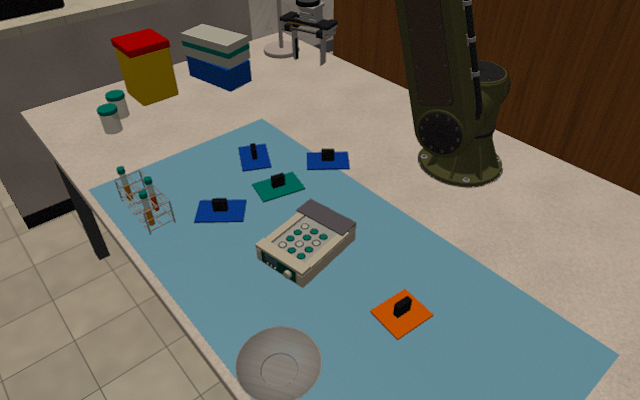

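View pics/top0.png

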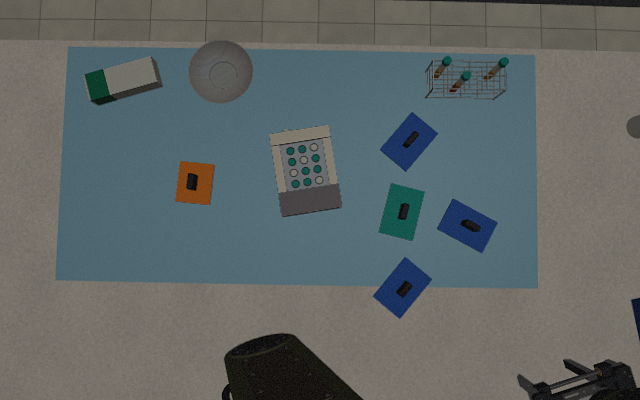

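Candidates for the cover in the top view are the teal plate at (403,212), three blue look-alikes at (409,141), (468,226) and (403,288), and the orange spare at (195,183). I choose the teal one. The cooler is at (306,170), with its grey lip at (311,200) on the robot side.

```bash
cat > h.py <<'E'
import cv2,numpy as np,pickle
from scipy.spatial.transform import Rotation as Ro
def cast(c,uv,z):
    uv=np.asarray(uv,float).reshape(-1,1,2)
    n=cv2.undistortPoints(uv,c["mtx"],c["distortion"]).reshape(-1,2)
    R=Ro.from_euler('xyz',c["attitude"]).as_matrix()
    d=np.c_[n,np.ones(len(n))]@R.T
    p=np.array(c["position"]); t=(z-p[2])/d[:,2]
    return p+d*t[:,None]
def cloud(c):
    h,w=c["z_map"].shape
    u,v=np.meshgrid(np.arange(w),np.arange(h))
    n=cv2.undistortPoints(np.stack([u,v],-1).reshape(-1,1,2).astype(float),c["mtx"],c["distortion"]).reshape(-1,2)
    R=Ro.from_euler('xyz',c["attitude"]).as_matrix()
    z=c["z_map"].reshape(-1)
    P=(np.c_[n,np.ones(len(n))]*z[:,None])@R.T+np.array(c["position"])
    P[z==0]=np.nan
    return P.reshape(h,w,3)
def rect(P):
    (cx,cy),(w,h),a=cv2.minAreaRect((P[:,:2]*1000).astype(np.float32))
    if w<h: w,h,a=h,w,a+90
    return round(cx,1),round(cy,1),round(w,1),round(h,1),round((a+90)%180-90,2)
def blob(m,near):
    n,l,s,ce=cv2.connectedComponentsWithStats(m.astype(np.uint8))
    ys,xs=np.nonzero(m); i=np.argmin((xs-near[0])**2+(ys-near[1])**2)
    return l==l[ys[i],xs[i]]
def contour(b):
    cs,_=cv2.findContours(b.astype(np.uint8),cv2.RETR_EXTERNAL,cv2.CHAIN_APPROX_NONE)
    return max(cs,key=cv2.contourArea).reshape(-1,2).astype(float)
E
python3 - <<'E'
from h import *
T=pickle.load(open("top0.pkl","rb"));S=pickle.load(open("scene0.pkl","rb"))
for nm,c,tl in(("top",T,(395,225)),("scene",S,(290,190))):
    hsv=cv2.cvtColor(c["color"],cv2.COLOR_BGR2HSV)
    print(nm,hsv[tl[1],tl[0]])
    H,s,v=[hsv[...,i].astype(int) for i in range(3)]
    m=(abs(H-hsv[tl[1],tl[0]][0])<=8)&(s>150)
    b=blob(m,tl); q=contour(b)
    print("plate",rect(cast(c,q,.006)),b.sum())
    P=cloud(c); z=P[...,2]
    print("plate z",np.nanmedian(z[b]), )
    x0,y0=q.min(0).astype(int)-8;x1,y1=q.max(0).astype(int)+8
    dk=np.zeros_like(b); dk[y0:y1,x0:x1]=(v[y0:y1,x0:x1]<60)
    k=blob(dk,q.mean(0)); 
    print("handle top pts z",np.nanpercentile(z[k],[50,90,98]),k.sum(), rect(cast(c,contour(k),.044)))
    cr=cv2.resize(c["color"][y0-15:y1+15,x0-15:x1+15],None,fx=5,fy=5,interpolation=cv2.INTER_NEAREST); cv2.imwrite(f"pics/crop_{nm}.png",cr[:600,:800])
    hh=P[...,:][k]; hh=hh[hh[:,2]>.035]; print("handle cloud",hh.mean(0),rect(hh))
x0,y0=255,110
cv2.imwrite("pics/crop_well.png",cv2.resize(T["color"][y0:y0+120,x0:x0+105],None,fx=5,fy=5,interpolation=cv2.INTER_NEAREST))
x0,y0=245,190
cv2.imwrite("pics/crop_well_s.png",cv2.resize(S["color"][y0:y0+105,x0:x0+125],None,fx=5,fy=5,interpolation=cv2.INTER_NEAREST))
E
```

```text
top [ 87 219  84]
plate (502.4, -271.2, 130.7, 88.0, -13.69) 1587
plate z 0.0058684237036839
handle top pts z [0.04235693 0.04557039 0.04646337] 141 (501.6, -266.6, 41.9, 21.4, -14.93)
handle cloud [ 0.50179232 -0.26929989  0.04289291] (502.1, -269.7, 39.8, 15.8, -13.87)
scene [ 86 255  99]
plate (505.6, -265.4, 132.1, 92.3, -13.76) 766
plate z 0.005593343232252079
handle top pts z [0.02803785 0.04333531 0.04562235] 172 (518.4, -246.6, 67.7, 37.2, 53.81)
handle cloud [ 0.5058739  -0.26415123  0.04150292] (504.9, -265.1, 37.4, 17.2, -15.68)
```

View pics/crop_top.png

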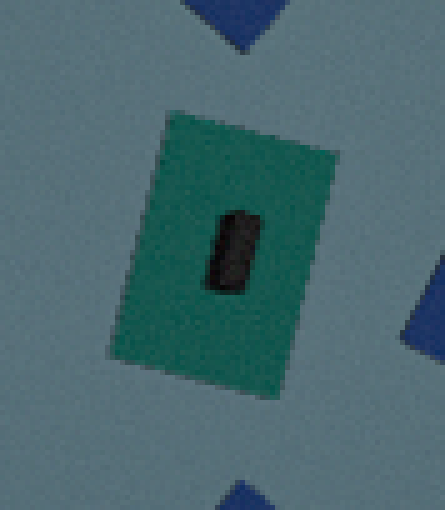

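View pics/crop_well.png

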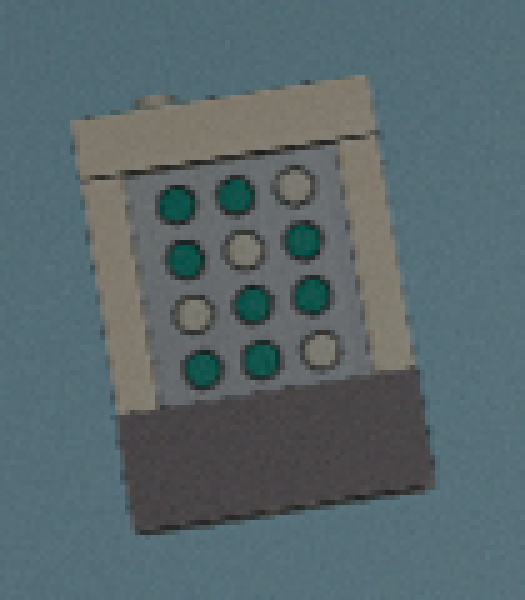

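View pics/crop_well_s.png

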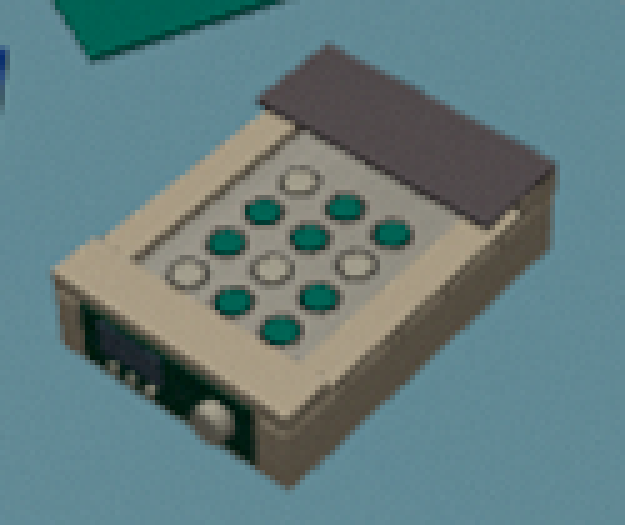

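Run:
```python
from h import *
T=pickle.load(open("top0.pkl","rb"));S=pickle.load(open("scene0.pkl","rb"))
def full(p,o): return (np.array(p,float)+.5)/5-.5+np.array(o)
lip=dict(top=[(116,413),(418,370),(434,488),(137,532)],scene=[(298,125),(490,226),(556,165),(328,44)])
# order: inner-left,inner-right ... 
for nm,c,o,L in(("top",T,(255,110),[(116,413),(418,370),(434,488),(137,532)]),("scene",S,(245,190),[(258,100),(490,226),(556,165),(328,44)])):
    p=cast(c,full(L,o),.061)*1000
    print(nm,"lip",p[:,:2].round(1).tolist(),[round(float(np.linalg.norm(p[i]-p[(i+1)%4])),1) for i in range(4)])
    m=lambda a,b:np.degrees(np.arctan2(*(b-a)[[1,0]]))
    print(" edge angles",m(p[1],p[0])-90,m(p[2],p[3])-90,m(p[2],p[1]),m(p[3],p[0]))
    F=[(72,121),(367,77),(380,133),(83,180)] if nm=="top" else [(53,270),(288,418),(320,385),(100,240)]
    f=cast(c,full(F,o),.053)*1000
    print(" far wall",f[:,:2].round(1).tolist(),[round(float(np.linalg.norm(f[i]-f[(i+1)%4])),1) for i in range(4)],m(f[1],f[0])-90)
    W=[(127,180),(340,142),(368,375),(160,408)] if nm=="top" else [(297,130),(137,258),(297,360),(462,217)]
    w=cast(c,full(W,o),.048)*1000
    print(" side wall/floor",w[:,:2].round(1).tolist())
    w=cast(c,full(W,o),.040)*1000
    print(" side floor",w[:,:2].round(1).tolist())
    P=cloud(c)
    for q in L[:1]: pass
    cc=full([(275,450),(240,280),(220,130)] if nm=="top" else [(400,130),(290,230),(180,300)],o).round().astype(int)
    print(" z",[np.nanmedian(P[v-1:v+2,u-1:u+2,2]).round(4) for u,v in cc])
    # lip cloud
    M=(P[...,2]>.056)&(P[...,2]<.068)
    b=blob(M,full((275,450) if nm=="top" else (400,130),o)); print(" lip cloud",rect(P[b]),b.sum())
    M=(P[...,2]>.03)&(P[...,2]<.075)
    b=blob(M,full((275,450) if nm=="top" else (400,130),o)); print(" body cloud",rect(P[b]))
```

```text
top lip [[541.9, 43.4], [565.5, -104.0], [507.7, -112.6], [483.9, 31.8]] [149.2, 58.4, 146.4, 59.2]
 edge angles 9.109878629180685 9.388420966169235 8.518755287023732 11.245330387929679
 far wall [[687.9, 69.5], [712.7, -76.8], [684.6, -83.7], [658.4, 63.3]] [148.4, 29.0, 149.3, 30.2] 9.606941186992316
 side wall/floor [[659.8, 42.0], [680.9, -63.9], [564.1, -79.7], [545.9, 23.1]]
 side floor [[661.5, 42.9], [682.7, -63.9], [565.0, -79.8], [546.7, 23.9]]
 z [np.float64(0.0606), np.float64(0.0399), np.float64(0.052)]
 lip cloud (525.3, -34.1, 150.0, 58.1, -79.82) 1439
 body cloud (604.2, -20.0, 218.7, 150.0, 10.16)
scene lip [[568.7, -97.8], [541.6, 48.5], [487.2, 38.0], [512.7, -108.8]] [148.8, 55.4, 149.0, 57.1]
 edge angles -169.50686906961647 -170.16178905425375 10.900522351377285 11.105040506914296
 far wall [[714.9, -72.5], [688.5, 74.0], [664.9, 68.1], [685.8, -74.5]] [148.9, 24.2, 144.1, 29.1] -169.7710272095626
 side wall/floor [[559.2, -78.2], [676.8, -57.0], [660.3, 45.7], [538.4, 25.1]]
 side floor [[553.7, -85.3], [672.5, -63.8], [655.8, 39.8], [532.7, 19.0]]
 z [np.float64(0.0616), np.float64(0.0411), np.float64(0.0519)]
 lip cloud (525.5, -31.3, 152.6, 63.0, -80.59) 963
 body cloud (603.5, -17.7, 222.4, 153.7, 9.83)
```

The crops confirm the choice: a teal plate of about 131 x 88 mm with a black handle, yaw about -13.8°, near (504,-268) mm. The well is near (599,-20) mm with yaw about 9.9°. The two views differ by a common ~5 mm in y, so I'll calibrate that with the gripped handle. Next I turn the tool and approach above the cover.

>>> move_arm(
  rows="0 0 0 0 0 0.14; 0 0 0 0 0 0.14; 0 0 0 0 0 0.14; 0 0 0 0 0 0.135; -33 -26 8 0 0 0; -33 -26 8 0 0 0; -33 -26 8 0 0 0; -33 -26 8 0 0 0; -33 -26 8 0 0 0; -33 -26 8 0 0 0; -33 -26 8 0 0 0; -33 -26 8 0 0 0; -33 -26 8 0 0 0; -30 -26 8 0 0 0; 0 0 0 0 0 0; 0 0 0 0 0 0",
  grip=1,
  newtons=40,
)

```text
time_s: 2.1
ee_pos: [0.5141, -0.2639, 0.2151]
eef_rot: [3.134, 0.006, -1.832]
force: [0.2, -0.4, -0.0]
grip_width: 0.0937
```

```bash
cat >> h.py <<'E'
def delta(o,pos,yaw_deg,tilt=0.):
    """target TCP: position (m), plate yaw (deg), tilt (rad, -x end down)-> tool-frame mm, rotvec"""
    R0=Ro.from_euler('xyz',o["eef_rot"])
    Rt=Ro.from_euler('xyz',[np.pi,0,np.radians(yaw_deg-90)])*Ro.from_rotvec([tilt,0,0])
    return (R0.inv().apply(np.array(pos)-o["ee_pos"])*1000).round(1),(R0.inv()*Rt).as_rotvec().round(4)
E
python3 - <<'E'
from h import *
from station import sensors,camera
o=sensors.get_obs(); print(o["time_s"],o["ee_pos"],o["eef_rot"],o["qpos"],o["force"])
print(delta(o,[.504,-.268,.110],-13.8))
for n in("top","scene"):
    c=camera(n); cv2.imwrite(f"pics/a_{n}.png",c["color"])
E
```

```text
2.1 [ 0.51407053 -0.26391871  0.21514003] [ 3.13376787  0.0061639  -1.83161506] [-0.53881854  0.44778958  1.53078088  0.00410112  1.1722412   1.29116339] [ 0.21236939 -0.44693128 -0.0481579 ]
(array([  7.2,   7.9, 105.2]), array([ 0.0078,  0.0062, -0.0199]))
```

>>> move_arm(
  rows="4 4 0 0.008 0.006 -0.02; 3 4 20 0 0 0; 0 0 20 0 0 0; 0 0 20 0 0 0; 0 0 0 0 0 0",
)

```text
time_s: 2.82
ee_pos: [0.5011, -0.2728, 0.1558]
eef_rot: [-3.137, -0.002, -1.813]
force: [-0.2, -0.7, 0.8]
grip_width: 0.0941
```

Run:
```python
from h import *
from station import sensors,camera
o=sensors.get_obs(); print(o["time_s"],o["ee_pos"],o["eef_rot"],o["force"])
print(delta(o,[.504,-.268,.110],-13.8))
c=camera("scene"); cv2.imwrite(f"pics/b_scene.png",cv2.resize(c["color"][120:260,180:400],None,fx=3.5,fy=3.5))
```

```text
2.825 [ 0.50105934 -0.27276157  0.15579305] [-3.13666477e+00 -2.34639294e-03 -1.81276256e+00] [-0.1851476  -0.65347722  0.79535877]
(array([-5.4, -1.5, 45.8]), array([-0.0049, -0.0023, -0.0011]))
```

View pics/b_scene.png

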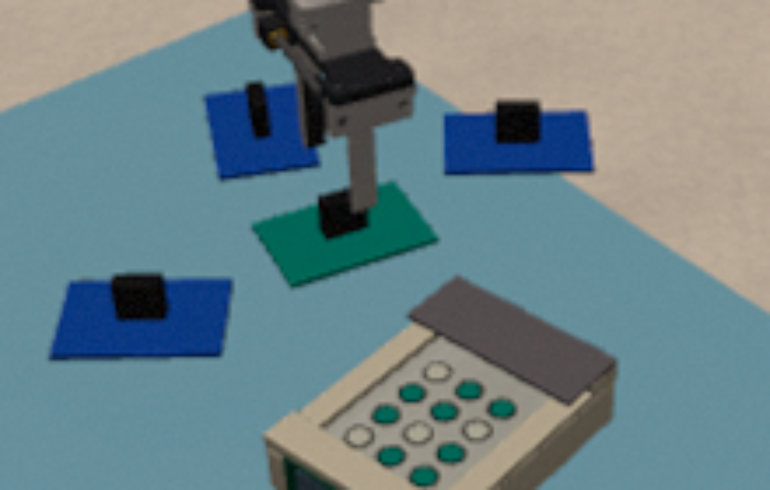

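The picture shows the jaws straddling the teal cover's handle (crop ~(340,215)), clear of the blue covers. I descend the rest and grip.

>>> move_arm(
  rows="-5 -1 0 -0.005 -0.002 0; 0 0 20 0 0 0; 0 0 18 0 0 0; 0 0 5 0 0 0; 0 0 0 0 0 0",
)

```text
time_s: 3.5
ee_pos: [0.5051, -0.2688, 0.1164]
eef_rot: [-3.135, -0.002, -1.812]
force: [0.1, 0.8, -0.2]
grip_width: 0.094
```

Run:
```python
from h import *
from station import sensors
o=sensors.get_obs(); print(o["time_s"],o["ee_pos"],o["eef_rot"],o["force"])
print(delta(o,[.504,-.268,.110],-13.8))
```

```text
3.5 [ 0.50505516 -0.26879294  0.11640457] [-3.13505175e+00 -2.49388931e-03 -1.81238953e+00] [ 0.14440445  0.82488381 -0.19428218]
(array([-0.5,  1.3,  6.4]), array([-0.0065, -0.0025, -0.0007]))
```

>>> move_arm(
  rows="0 1 6 -0.006 -0.002 0; 0 0 1 0 0 0; 0 0 0 0 0 0",
)

```text
time_s: 3.88
ee_pos: [0.5044, -0.2688, 0.11]
eef_rot: [-3.14, -0.001, -1.812]
force: [-0.5, -1.2, -0.4]
grip_width: 0.0939
```

>>> move_arm(
  rows="0 0 0 0 0 0; 0 0 0 0 0 0; 0 0 0 0 0 0; 0 0 0 0 0 0; 0 0 0 0 0 0; 0 0 0 0 0 0; 0 0 0 0 0 0; 0 0 0 0 0 0",
  grip=-1,
  newtons=40,
)

```text
time_s: 4.88
ee_pos: [0.5045, -0.2689, 0.1104]
eef_rot: [-3.139, -0.001, -1.812]
force: [0.1, -0.5, 0.2]
grip_width: 0.0176
```

```bash
cat > m.py <<'E'
from h import *
from station import sensors,camera
import sys
o=sensors.get_obs(); print(o["time_s"],o["ee_pos"],o["eef_rot"],o["force"],o["grip_width"])
tag=sys.argv[1]; zp=float(sys.argv[2])
for n in("top","scene"):
    c=camera(n); cv2.imwrite(f"pics/{tag}_{n}.png",c["color"]); pickle.dump(c,open(f"{tag}_{n}.pkl","wb"))
    hsv=cv2.cvtColor(c["color"],cv2.COLOR_BGR2HSV); H,s=hsv[...,0].astype(int),hsv[...,1]
    m=(abs(H-86)<=8)&(s>150)
    k,l,st,ce=cv2.connectedComponentsWithStats(m.astype(np.uint8))
    i=1+np.argmax(st[1:,4]); b=l==i
    P=cloud(c)[b]
    print(n,ce[i],st[i,4],"plate",rect(cast(c,contour(b),zp)),"z",np.nanpercentile(P[:,2],[10,50,90]).round(4))
E
python3 m.py c .006
```

```text
4.875 [ 0.50452971 -0.26887471  0.1103821 ] [-3.13949905e+00 -1.01500573e-03 -1.81243804e+00] [ 0.08472914 -0.46795505  0.21444293] 0.01762050157938279
top [96.97556008 84.6293279 ] 491 plate (816.6, 530.7, 88.9, 49.4, 17.54) z [0.0366 0.0388 0.041 ]
scene [277.9017038  187.34207077] 763 plate (505.8, -264.7, 132.1, 91.8, -13.81) z [0.0032 0.0058 0.0085]
```

>>> move_arm(
  rows="0 0 -10 0 0 0; 0 0 -20 0 0 0; 0 0 -30 0 0 0; 0 0 -30 0 0 0; 0 0 -30 0 0 -0.1; 0 0 0 0 0 -0.14; 0 0 0 0 0 -0.14; 0 0 0 0 0 -0.035; 0 0 0 0 0 0",
)

```text
time_s: 6.1
ee_pos: [0.5039, -0.2684, 0.2397]
eef_rot: [-3.138, -0.004, -1.384]
force: [0.8, 0.2, -0.7]
grip_width: 0.0157
```

```bash
cat >> h.py <<'E'
W=np.array([.599,-.021,.040]); WY=9.9; D=.1104
def goal(xc,zc,th,yc=0.):
    a=np.radians(WY); ex=np.array([np.cos(a),np.sin(a),0]); ey=np.array([-np.sin(a),np.cos(a),0])
    C=W+ex*xc/1000+ey*yc/1000+np.array([0,0,zc/1000])
    return C+D*(-np.sin(th)*ex+np.array([0,0,np.cos(th)]))
def to(o,xc,zc,th,yc=0.): return delta(o,goal(xc,zc,th,yc),WY,th)
E
python3 m.py d .105
python3 - <<'E'
from h import *
from station import sensors
o=sensors.get_obs()
print(to(o,27,65,0)); print(to(o,27,65,.22))
E
```

```text
6.1 [ 0.50394741 -0.26836454  0.23966945] [-3.13803495 -0.00352815 -1.38429208] [ 0.84561113  0.17541349 -0.69803223] 0.01566170385422684
top [96.92152918 84.70623742] 497 plate (784.6, 474.0, 73.7, 44.8, 19.06) z [0.0363 0.0387 0.041 ]
scene [274.45938748 151.44873502] 751 plate (481.8, -303.3, 140.1, 99.1, 10.32) z [0.1325 0.1347 0.1369]
(array([-225.3, -166. ,   23.9]), array([-0.0036, -0.0035,  0.013 ]))
(array([-225.7, -141.9,   26.5]), array([ 0.2164, -0.0021,  0.0133]))
```

View pics/d_scene.png

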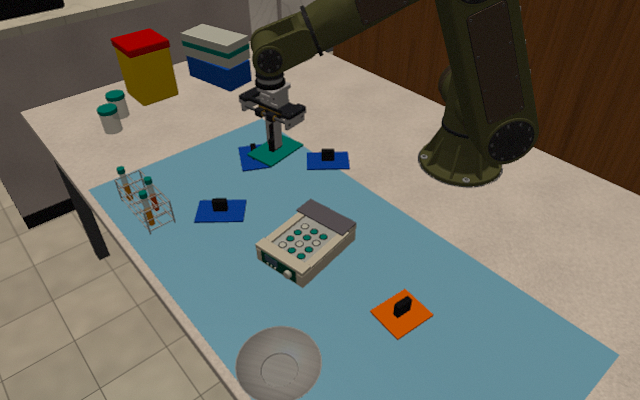

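The teal cover is held level at (275,151), with its top at z 0.135 as predicted, so it has not slipped. I move above the well.

>>> move_arm(
  rows="-14 -10 0 0 0 0.013; -28 -20 0 0 0 0; -28 -20 0 0 0 0; -28 -20 0 0 0 0; -28 -20 0 0 0 0; -28 -20 0 0 0 0; -28 -20 0 0 0 0; -28 -20 0 0 0 0; -14 -9 0 0 0 0; 0 0 0 0.11 0 0; 0 0 0 0.106 0 0; 0 0 0 0 0 0",
)

```text
time_s: 7.7
ee_pos: [0.6259, -0.014, 0.2396]
eef_rot: [-2.919, -0.003, -1.41]
force: [0.1, -0.4, -1.1]
grip_width: 0.0157
```

```bash
python3 m.py e .105
python3 - <<'E'
from h import *
from station import sensors
o=sensors.get_obs()
print(to(o,27,65,.22)); print(to(o,27,45,.22)); print(to(o,27,17.5,.22))
E
```

```text
7.7 [ 0.62593064 -0.01404517  0.23957154] [-2.918807   -0.00343118 -1.41030995] [ 0.07138196 -0.40829096 -1.09802401] 0.015668551421093888
top [97.23003802 85.41254753] 526 plate (782.5, 472.6, 80.6, 47.4, 22.09) z [0.0356 0.0387 0.0411]
scene [290.22253788 222.77651515] 1056 plate (630.7, -38.1, 123.1, 105.2, 3.3) z [0.1265 0.1417 0.1498]
(array([ 2.4, 30.6, 20.7]), array([-0.0015, -0.006 , -0.0109]))
(array([ 2.4, 35. , 40.3]), array([-0.0015, -0.006 , -0.0109]))
(array([ 2.3, 41.1, 67.1]), array([-0.0015, -0.006 , -0.0109]))
```

View pics/e_scene.png

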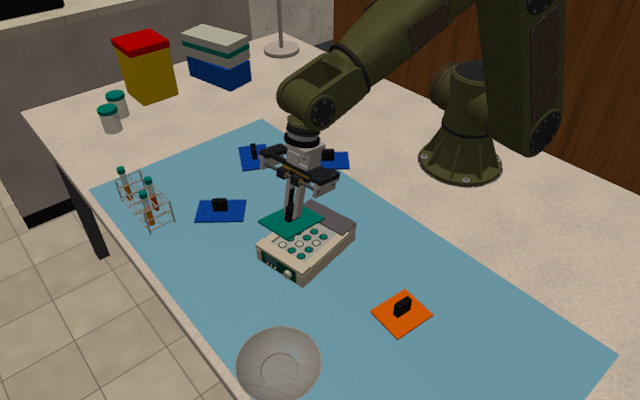

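View pics/e_top.png

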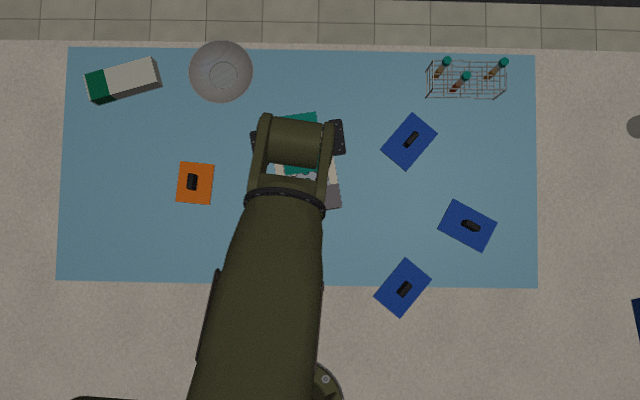

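The cover is tilted above the well with its robot-side end down, at (290,223) in the scene view. I line up and descend to just above lip height.

>>> move_arm(
  rows="1 10 6 -0.001 -0.003 -0.005; 1 12 8 0 -0.003 -0.005; 0 9 7 0 0 0; 0 4 19 0 0 0; 0 0 0 0 0 0; 0 0 0 0 0 0",
)

```text
time_s: 8.55
ee_pos: [0.5989, -0.0213, 0.1896]
eef_rot: [-2.926, 0.001, -1.399]
force: [0.1, -0.5, -0.3]
grip_width: 0.0161
```

```bash
python3 m.py f .085
python3 - <<'E'
from h import *
from station import sensors
o=sensors.get_obs()
print(to(o,27,45,.22)); print(to(o,27,17.5,.22))
c=pickle.load(open("f_scene.pkl","rb")); cv2.imwrite("pics/f_crop.png",cv2.resize(c["color"][170:300,230:380],None,fx=5,fy=4.5))
# plate plane & axes from scene
hsv=cv2.cvtColor(c["color"],cv2.COLOR_BGR2HSV); m=(abs(hsv[...,0].astype(int)-86)<=8)&(hsv[...,1]>150)
P=cloud(c); P=P[m]; 
a=np.radians(WY); ex=np.array([np.cos(a),np.sin(a),0]); ey=np.array([-np.sin(a),np.cos(a),0])
X=np.c_[(P-W)@ex,(P-W)@ey,P[:,2]-.04]*1000; X=X[(X[:,2]>20)&(abs(X[:,0])<130)&(abs(X[:,1])<80)]
A=np.c_[X[:,:2],np.ones(len(X))]; s=np.linalg.lstsq(A,X[:,2],rcond=None)[0]; print("slopes",s, X.min(0),X.max(0))
E
```

```text
8.55 [ 0.59892196 -0.02125038  0.18964006] [-2.92634653e+00  9.60660374e-04 -1.39874726e+00] [ 0.05436159 -0.4547458  -0.26773907] 0.01605583577387131
top [97.02376238 84.81584158] 505 plate (789.8, 484.9, 80.1, 46.3, 19.46) z [0.0364 0.0387 0.0411]
scene [299.30186824 232.11406096] 1017 plate (621.9, -7.8, 129.0, 107.4, -2.95) z [0.0752 0.0906 0.0991]
(array([-0.2, -3.6, -2.3]), array([ 0.0046,  0.0007, -0.0009]))
(array([-0.2,  2.3, 24.5]), array([ 0.0046,  0.0007, -0.0009]))
slopes [1.98333250e-01 8.53392124e-03 4.33593831e+01] [-42.00798369 -47.19808042  29.78391198] [ 86.6684523   46.76271848 246.00552716]
```

View pics/f_crop.png

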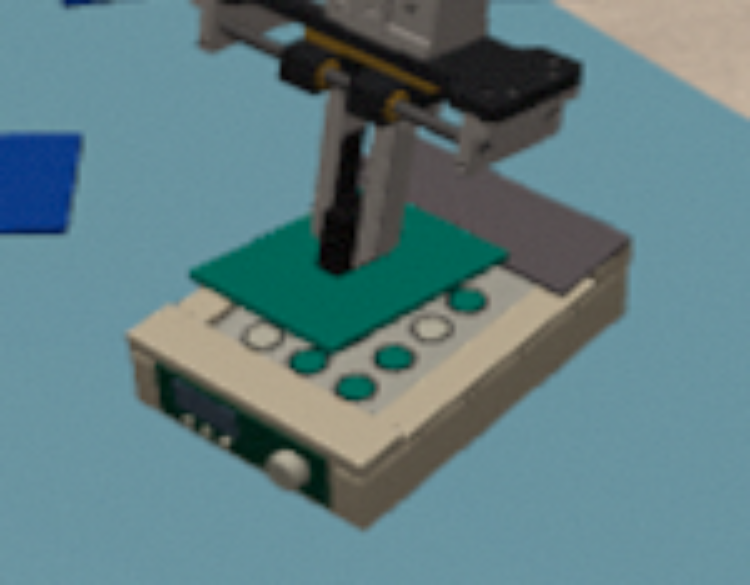

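The cover clears the lip by only about 2-4 mm at this x. I shift it 4 mm to +x and 2 mm to +y, because the scene view has it slightly to the -y side, then go down.

>>> move_arm(
  rows="-2 -4 0 0.004 0 0; 0 0 0 0 0 0; 0 2 8 0 0 0; 0 2 8 0 0 0; 0 0 0 0 0 0",
)

```text
time_s: 9.28
ee_pos: [0.6024, -0.0183, 0.1735]
eef_rot: [-2.921, 0.001, -1.399]
force: [0.9, -0.2, -0.9]
grip_width: 0.0159
```

```bash
sed -i 's/W=np.array(\[.599,-.021/W=np.array([.599,-.019/' h.py; python3 m.py g .065
python3 - <<'E'
from h import *
from station import sensors
o=sensors.get_obs()
print(to(o,27,17.5,.22))
c=pickle.load(open("g_scene.pkl","rb")); cv2.imwrite("pics/g_crop.png",cv2.resize(c["color"][170:300,230:380],None,fx=5,fy=4.5))
E
```

```text
9.275 [ 0.60241961 -0.01833807  0.17352293] [-2.92114487e+00  6.66171627e-04 -1.39850694e+00] [ 0.89354502 -0.19139832 -0.86796708] 0.015853678006762923
top [96.87246964 84.48987854] 494 plate (801.0, 498.0, 72.1, 46.1, 17.54) z [0.0363 0.0387 0.0412]
scene [298.78252234 238.71400199] 1007 plate (624.3, -16.5, 112.0, 110.4, 9.16) z [0.0592 0.0755 0.084 ]
(array([-0. ,  2.8,  8.7]), array([-0.0017,  0.0002, -0.0005]))
```

View pics/g_crop.png

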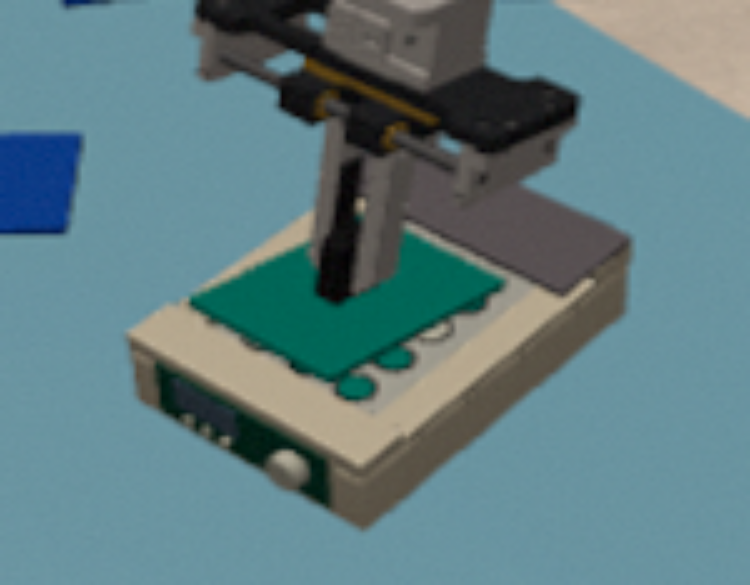

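Run:
```python
from h import *
c=pickle.load(open("g_scene.pkl","rb"))
def f(u,v): return ((u+.5)/5-.5+230,(v+.5)/4.5-.5+170)
a=np.radians(WY)
ws=np.array([.5998,-.017,.04]) # scene's own well centre
for (u,v,z,n) in [(507,284,17.7,"low +y top"),(333,379,46,"high +y top"),(190,299,46,"high -y top"),(362,467,13,'wall outer +y')]:
    p=(cast(c,[f(u,v)],.04+z/1000)[0]-ws)*1000
    print(n,(p[0]*np.cos(a)+p[1]*np.sin(a)).round(1),(-p[0]*np.sin(a)+p[1]*np.cos(a)).round(1))
```

```text
low +y top -36.7 46.1
high +y top 89.6 46.0
high -y top 89.2 -43.9
wall outer +y 103.7 74.4
```

In the scene's own well frame the plate is at y 1 mm and x about 27 mm, which agrees with the kinematics. I lower it to about 3 mm off the floor, then slide it to -x.

>>> move_arm(
  rows="0 3 4 -0.001 0 0; 0 1 4 0 0 0; 0 0 0 0 0 0; 0 0 0 0 0 0",
)

```text
time_s: 9.88
ee_pos: [0.6006, -0.0188, 0.1654]
eef_rot: [-2.92, 0.0, -1.399]
force: [-0.2, 0.9, -1.3]
grip_width: 0.0157
```

Run:
```python
from h import *
from station import sensors
o=sensors.get_obs(); print(o["ee_pos"],o["force"],o["moment"])
print(to(o,27,17.5,.22),to(o,0,17.5,.22))
```

```text
[ 0.60055595 -0.01880585  0.16541175] [-0.24153199  0.85843061 -1.29466302] [-0.03611164  0.12210701 -0.01740427]
(array([-0.1, -1.3,  0.5]), array([-0.0011,  0.0001, -0.0006])) (array([-0.1, 25.1, -5.5]), array([-0.0011,  0.0001, -0.0006]))
```

>>> move_arm(
  rows="0 6 -1.3 -0.001 0 0; 0 6 -1.3 0 0 0; 0 6 -1.3 0 0 0; 0 0 0 0 0 0",
)

```text
time_s: 10.38
ee_pos: [0.5809, -0.0222, 0.1655]
eef_rot: [-2.921, 0.0, -1.399]
force: [-0.4, 0.2, -0.3]
grip_width: 0.0155
```

```bash
python3 m.py i .06
python3 - <<'E'
from h import *
from station import sensors
o=sensors.get_obs(); print(o["ee_pos"],o["force"],o["moment"])
print(to(o,0,17.5,.22))
c=pickle.load(open("i_scene.pkl","rb")); cv2.imwrite("pics/i_crop.png",cv2.resize(c["color"][170:300,230:380],None,fx=5,fy=4.5))
E
```

```text
10.375 [ 0.58093666 -0.02222581  0.16554978] [-2.92128132e+00  1.28976653e-04 -1.39867074e+00] [-0.35765363  0.17138078 -0.25905106] 0.015488797837873622
top [96.80368098 84.43558282] 489 plate (803.2, 501.1, 72.5, 46.3, 17.54) z [0.0365 0.0388 0.041 ]
scene [303.0252193  236.62061404] 912 plate (616.7, -17.1, 121.6, 103.2, 8.25) z [0.0531 0.068  0.0758]
[ 0.58133182 -0.02216174  0.16556352] [ 0.05445661  0.25396972 -0.81819364] [-0.02531606  0.16458609  0.02293447]
(array([-0.1,  6.1, -1. ]), array([-0.0005, -0.0001, -0.0005]))
```

View pics/i_crop.png

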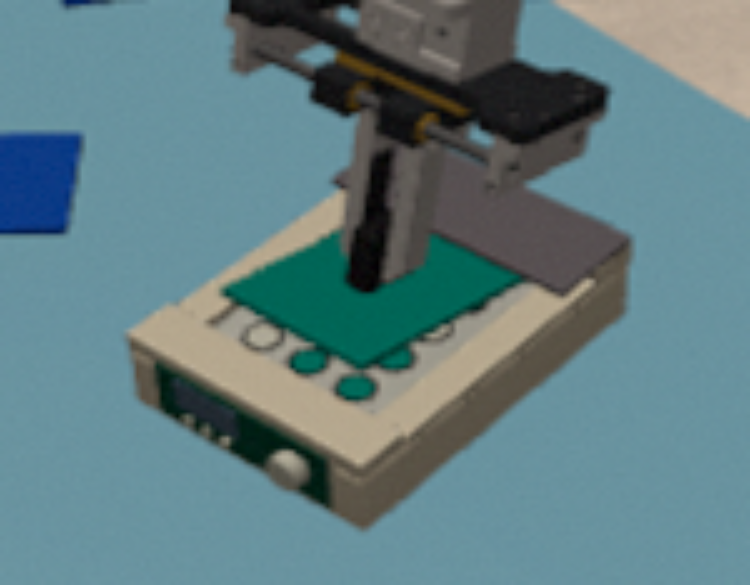

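The low end is under the lip: the teal ends at the lip edge near crop (525,275), with no contact force. I slide the remaining 6 mm and work out the levelling.

>>> move_arm(
  rows="0 5 -1 0 0 0; 0 2 -0.5 0 0 0; 0 0 0 0 0 0",
)

```text
time_s: 10.85
ee_pos: [0.5739, -0.0235, 0.1655]
eef_rot: [-2.921, 0.0, -1.398]
force: [0.0, 0.3, -1.0]
grip_width: 0.0157
```

Run:
```python
from h import *
from station import sensors
o=sensors.get_obs(); print(o["ee_pos"],o["force"],o["moment"])
print(to(o,0,17.5,.22))
R=lambda t:np.sin(t)*66
for a,b in ((.22,.15),(.15,.08),(.08,0.)):
    x0,x1=-64.4+66*np.cos(a),-64.4+66*np.cos(b)
    p0=dict(ee_pos=goal(x0,3+R(a),a),eef_rot=(Ro.from_euler('xyz',[np.pi,0,np.radians(WY-90)])*Ro.from_rotvec([a,0,0])).as_euler('xyz'))
    print(to(p0,x1,(3 if b else 2)+R(b),b))
```

```text
[ 0.57391177 -0.02345725  0.16545278] [ 0.04121339  0.26985271 -1.01097258] [-0.01603889  0.14192354  0.02081568]
(array([-0.1, -1.3,  0.5]), array([-0.0005, -0.0001, -0.0005]))
(array([ 0. , -7.6,  4.9]), array([-0.07, -0.  , -0.  ]))
(array([-0. , -7.6,  4.9]), array([-0.07, -0.  ,  0.  ]))
(array([ 0. , -8.5,  6.6]), array([-0.08,  0.  , -0.  ]))
```

>>> move_arm(
  rows="0 -4 2.4 -0.035 0 0; 0 -4 2.4 -0.035 0 0; 0 -4 2.4 -0.035 0 0; 0 -4 2.4 -0.035 0 0; 0 0 0 0 0 0",
)

```text
time_s: 11.48
ee_pos: [0.5917, -0.0204, 0.1585]
eef_rot: [-3.065, -0.0, -1.399]
force: [-0.8, 0.1, -0.1]
grip_width: 0.0157
```

Run:
```python
from h import *
from station import sensors
o=sensors.get_obs(); print(o["ee_pos"],o["force"],o["moment"])
print(to(o,1.4,8.2,.08),to(o,1.,2,.0))
```

```text
[ 0.59170124 -0.02041634  0.15851736] [-0.79602245  0.06245924 -0.13718659] [0.02705194 0.08675031 0.02745664]
(array([-0.1,  0. ,  0.3]), array([ 0.003 , -0.0002, -0.0006])) (array([-0.1, -7.9,  6.7]), array([-0.077 , -0.0002, -0.0007]))
```

>>> move_arm(
  rows="0 -4 3 -0.038 0 0; 0 -4 3.3 -0.039 0 0; 0 0 0 0 0 0; 0 0 0 0 0 0",
)

```text
time_s: 11.98
ee_pos: [0.5996, -0.019, 0.1528]
eef_rot: [-3.14, 0.0, -1.399]
force: [-0.5, 0.3, -0.1]
grip_width: 0.0157
```

```bash
python3 m.py j .048
python3 - <<'E'
from h import *
from station import sensors
o=sensors.get_obs(); print(o["ee_pos"],o["force"],o["moment"])
print(to(o,1.,0,.0))
c=pickle.load(open("j_scene.pkl","rb")); cv2.imwrite("pics/j_crop.png",cv2.resize(c["color"][170:300,230:380],None,fx=5,fy=4.5))
hsv=cv2.cvtColor(c["color"],cv2.COLOR_BGR2HSV); m=(abs(hsv[...,0].astype(int)-86)<=8)&(hsv[...,1]>150)
b=blob(m,(303,230)); b=cv2.erode(b.astype(np.uint8),np.ones((3,3)))>0
P=cloud(c)[b]; a=np.radians(WY); X=(P-W)*1000; x=X[:,0]*np.cos(a)+X[:,1]*np.sin(a); y=-X[:,0]*np.sin(a)+X[:,1]*np.cos(a)
A=np.c_[x,y,np.ones(len(x))]; print("plane",np.linalg.lstsq(A,X[:,2],rcond=None)[0],x.min(),x.max(),y.min(),y.max())
E
```

```text
11.975 [ 0.5995525  -0.01904211  0.15276678] [-3.13972121e+00  2.55409524e-05 -1.39860395e+00] [-0.47865441  0.26037627 -0.07634871] 0.015673911933877727
top [97.05664062 84.9453125 ] 512 plate (802.2, 506.5, 83.8, 46.9, 17.54) z [0.0365 0.0389 0.0413]
scene [304.54472362 240.54673367] 995 plate (607.2, -15.3, 123.4, 89.3, 10.04) z [0.0456 0.048  0.0501]
[ 0.59954579 -0.01906203  0.15281254] [ 0.06134708 -0.02012311 -0.90590307] [ 0.02312957 -0.04608288  0.00945881]
(array([-0.2, -0.5,  2.4]), array([-0.0015,  0.    , -0.0007]))
 ** On entry to DLASCL parameter number  4 had an illegal value
 ** On entry to DLASCL parameter number  4 had an illegal valueTraceback (most recent call last):
  File "<stdin>", line 9, in <module>
    x, resids, rank, s = _umath_linalg.lstsq(a, b, rcond,
                         ~~~~~~~~~~~~~~~~~~~^^^^^^^^^^^^^
                                             signature=signature)
                                             ^^^^^^^^^^^^^^^^^^^^
    raise LinAlgError("SVD did not converge in Linear Least Squares")
numpy.linalg.LinAlgError: SVD did not converge in Linear Least Squares
```

View pics/j_crop.png

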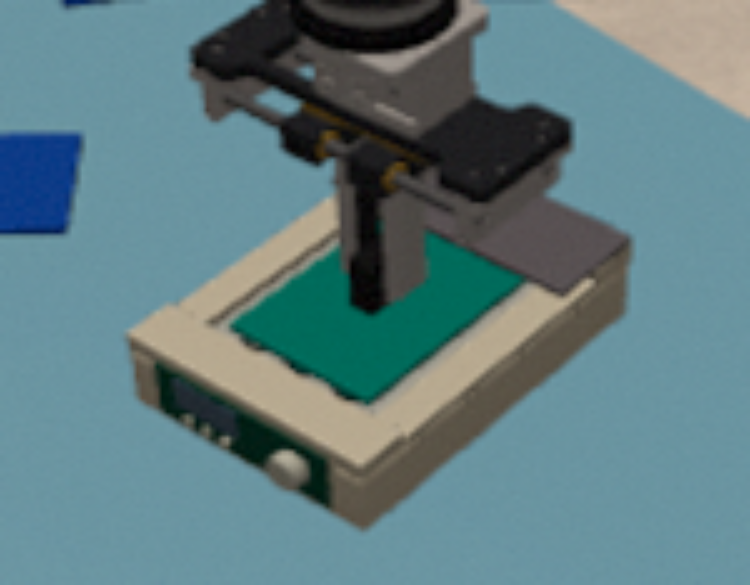

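The cover is level in the well, about 2 mm above the floor, with one end under the lip. I lower it until it touches.

>>> move_arm(
  rows="0 0 1.5 -0.001 0 0; 0 0 1 0 0 0; 0 0 0.7 0 0 0; 0 0 0 0 0 0",
)

```text
time_s: 12.58
ee_pos: [0.5994, -0.0192, 0.1505]
eef_rot: [-3.139, -0.0, -1.399]
force: [-0.2, 0.3, -1.1]
grip_width: 0.0156
```

>>> move_arm(
  rows="0 0 1 0 0 0; 0 0 1 0 0 0; 0 0 0 0 0 0",
)

```text
time_s: 12.95
ee_pos: [0.5995, -0.0191, 0.1506]
eef_rot: [-3.139, -0.0, -1.399]
force: [0.1, 0.3, -0.7]
grip_width: 0.0158
```

>>> move_arm(
  rows="0 0 2 0 0 0",
)

```text
time_s: 13.08
ee_pos: [0.5997, -0.0191, 0.1503]
eef_rot: [-3.138, -0.001, -1.399]
force: [-17.6, 1.8, 36.1]
grip_width: 0.016
```

The push met 36 N of support, so the cover is on the floor. I relax, then release to about 40 mm.

>>> move_arm(
  rows="0 0 0 0 0 0; 0 0 0 0 0 0",
)

```text
time_s: 13.32
ee_pos: [0.5998, -0.0191, 0.1505]
eef_rot: [-3.138, -0.001, -1.399]
force: [0.3, 0.4, 1.2]
grip_width: 0.0158
```

>>> move_arm(
  rows="0 0 0 0 0 0; 0 0 0 0 0 0; 0 0 0 0 0 0; 0 0 0 0 0 0; 0 0 0 0 0 0",
  grip=-0.15,
)

```text
time_s: 13.95
ee_pos: [0.5998, -0.0191, 0.1498]
eef_rot: [-3.138, -0.001, -1.399]
force: [-0.3, 0.1, -0.5]
grip_width: 0.0402
```

>>> move_arm(
  rows="0 0 -5 0 0 0; 0 0 -15 0 0 0; 0 0 -30 0 0 0; 0 0 -40 0 0 0; 0 0 -40 0 0 0; 0 20 -20 0 0 0; 0 50 0 0 0 0; 0 50 0 0 0 0; 0 50 0 0 0 0; 0 30 0 0 0 0; 0 0 0 0 0 0",
)

```text
time_s: 15.32
ee_pos: [0.3956, -0.0539, 0.3139]
eef_rot: [-3.126, -0.005, -1.398]
force: [0.9, 0.4, 0.6]
grip_width: 0.0401
```

```bash
python3 m.py k .046
python3 - <<'E'
from h import *
for n in("scene","top"):
    c=pickle.load(open(f"k_{n}.pkl","rb"))
    o=(230,170) if n=="scene" else (250,100)
    cv2.imwrite(f"pics/k_crop_{n}.png",cv2.resize(c["color"][o[1]:o[1]+130,o[0]:o[0]+150],None,fx=5,fy=4.5))
    hsv=cv2.cvtColor(c["color"],cv2.COLOR_BGR2HSV); m=(abs(hsv[...,0].astype(int)-86)<=8)&(hsv[...,1]>120)
    b=blob(m,(304,240) if n=="scene" else (305,150)); b=cv2.erode(b.astype(np.uint8),np.ones((3,3)))>0
    P=cloud(c)[b]; P=P[~np.isnan(P[:,0])]; a=np.radians(WY); X=(P-W)*1000; x=X[:,0]*np.cos(a)+X[:,1]*np.sin(a); y=-X[:,0]*np.sin(a)+X[:,1]*np.cos(a)
    A=np.c_[x,y,np.ones(len(x))]; print(n,len(x),"plane",np.linalg.lstsq(A,X[:,2],rcond=None)[0],x.min(),x.max(),y.min(),y.max())
E
```

```text
15.325 [ 0.39560079 -0.05392263  0.31386356] [-3.12633926 -0.00500041 -1.39846055] [0.88176365 0.37246692 0.62946901] 0.04005604548278734
top [304.51631617 166.08556925] 1379 plate (609.2, -19.9, 108.0, 87.1, 10.17) z [0.0432 0.0454 0.0476]
scene [304.95285585 239.5294651 ] 1103 plate (606.0, -15.5, 123.1, 89.4, 9.97) z [0.0435 0.0457 0.048 ]
scene 850 plane [-4.13345798e-03  2.27369820e-03  5.96753924e+00] -52.10932712382913 66.18351183754378 -40.70851997602761 43.429196766007856
top 1183 plane [-1.51684465e-03 -4.01353509e-03  5.36060896e+00] -41.80249566117841 61.65631788016576 -43.70327447261192 38.78836901470955
```

View pics/k_crop_scene.png

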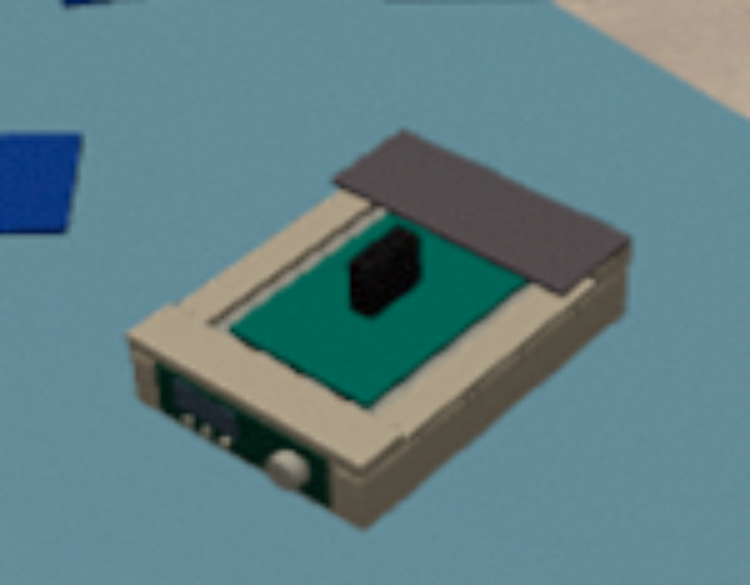

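View pics/k_top.png

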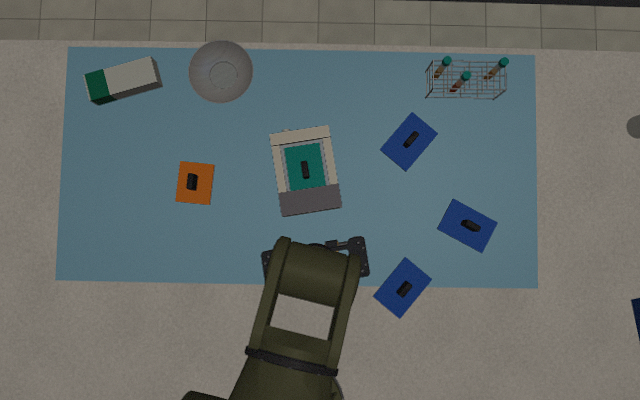

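The cover lies flat in the well, at (305,166) in the top view. Its top is 5.4–6.0 mm above the floor with slope under 0.5%, one end is under the lip, the arm is clear, and the orange cover (195,183) and blue covers are where they were.

```bash
python3 -c "
from station import ctrl
print(ctrl.hand_in())"
```

```text
the job is handed in; nothing more can be done
None
```

The long teal cover is in the cooler's well with one end under the grey lip, lying flat on the floor, and the job is handed in at about 15.4 s. I gripped it by the handle, tilted it about 12.6°, slid the low end under the lip, levelled it, lowered it and let go.

**Last checks:**
- **Down on the floor:** a short downward push met 36 N, close to the 40 N limit. The push went through the gripped cover, not the arm or gripper body.
- **Flat:** after release the plate's top measured 5.4 mm (top camera) and 6.0 mm (scene camera) above the floor, for a 6 mm plate. The slope was under 0.5% in both views.
- **Bystanders:** the last top picture shows the arm clear and the orange and blue covers where they started.

**Disagreement:** the two cameras differed by about 5 mm in y. I placed the well between them, guided by the arm's position when holding the handle, which was well inside the cover's play.

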